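# Load the filter and hold the sample flask down in the reading station

### The job

Set the round orange filter fully home in the round port of the aluminium reading station and let go of it. Then take the amber flask from its cork ring, set it upright in the station's blue sprung ring and press it down until the ring is at its bottom stop; finish while still holding it pressed down there, because the reading runs only while it is held. Leave the green flask, the square filter and the screwdriver where they are.

Things in the scene. Friction and masses are not known exactly. Their poses are not given: they have to be found in the camera images.
- station: Fixed aluminium deck, 130 (x) by 270 (y) by 30 mm high, on the table. Origin: centre of its underside; z up. In its frame: round port at (0, +20), square port at (0, +95), sprung ring at (0, -75) mm. It stands at a different place and yaw each time.
- port_round (a point): Centre of the mouth of the station's round port, level with the deck's top (30 mm above the table). The port is a blind round recess 53 mm across and 5 mm deep with a flat floor. Axes as the station's.
- cradle_seat (a point): Centre of the top face of the station's blue sprung ring; it moves down with the ring. The ring is 72 mm outside, 44 mm inside and 10 mm thick, its top 32 mm above the deck (62 mm above the table) when not pressed. A flask seated in it has its lowest point about 9 mm below this point.
- cradle (a joint): Travel of the blue sprung ring in m, 0 when up, growing as it is pressed straight down, 0.016 at its bottom stop. Spring: about 2 N to start, 12 N at the stop (600 N/m); the flask's own weight sinks it less than 2 mm.
- filter: Round mounted filter, loose, about 50 g: orange foot disc 50 mm across and 6 mm thick, on it a black grip collar 34 mm across from 6 to 22 mm height, orange glass on top. Origin: centre of its underside; z up. It starts lying flat on the table.
- filter_square: Square mounted filter, loose, not to be touched: white square foot 40 by 40 by 6 mm with the same black collar, 34 mm across, up to 22 mm, white on top. Origin: centre of its underside. It lies on the table.
- flask: Amber glass round-bottomed flask with black stopper, loose, 110 to 220 g: round bulb 64 mm across (centre 32 mm above the origin), straight neck 26 mm across from 64 to 103 mm, stopper 32 mm across from 106 to 120 mm. Origin: lowest point of the bulb; z up along the neck. It starts upright in a cork ring (80 mm across, 20 mm high, fixed), its origin 13 mm above the table.
- flask_spare: Green glass flask with white stopper, same shape and size as the amber one, in a like cork ring; not to be touched. Origin: lowest point of the bulb.
- driver: Screwdriver with red square handle, 180 mm long and 22 mm thick, lying loose on the table beyond the station; not to be touched. Origin: its middle, on the underside.

How it is judged (in metres and radians):
On the way, in this order (a step that is already met when the one before it is completed fails the run):
1. The round filter lies home in the round port, let go (horizontal distance between filter and port_round below 0.0035 m and z of filter in the frame of port_round between -0.008 and -0.0035 m and angle between filter's own z axis and vertical below 0.08 rad and contact force between the fingers and filter below 0.2 N), for 0.3 s.
2. The amber flask stands in the sprung ring and is pressed down to its stop (horizontal distance between flask and cradle_seat below 0.006 m and z of flask in the frame of cradle_seat between -0.0125 and -0.005 m and angle between flask's own z axis and vertical below 0.15 rad and value of joint cradle above 0.0135 m and contact force between flask and station above 5 N and contact force between the fingers and flask above 2 N), for 0.3 s.
At the end, for the whole second after the job is handed in: Filter flat in the round port: within 3.5 mm of centre, 3.5 mm deep or more, untouched. Amber flask at rest in the sprung ring, within 6 mm of centre and 8 degrees of upright, fingers on it (over 2 N), pressing the station with over 5 N, the ring within 2.5 mm of its stop (all of step 1 and all of step 2 and linear speed of flask below 0.02 m/s); the arm keeps its last pose, push and grip.
It fails at once if The green flask, the square filter or the screwdriver is moved (30 mm) (distance of any of flask_spare, filter_square, driver from where it was at the start of the episode above 0.03 m or angle between flask_spare's own z axis and vertical above 0.5 rad).
It also fails if it takes over 58 s, if anything falls off the work surface, if the arm or the gripper's body presses on something with over 40 N, if the wrist force passes 120 N, or if a joint passes its speed limit or range.

### The arm

A 6-joint arm with a two-finger parallel gripper is mounted at the origin on the work surface. World frame = base frame: x ahead of the robot, y to its left, z up, the work surface at z = 0. Lengths are in m, angles in degrees, forces in N, time in s.
With the tool pointing down it reaches from about 0.3 to 0.825 m from the base axis. Payload 5.4 kg.
Tool frame: the origin (TCP) lies at the centre of the arm's flange, where the gripper is bolted on; the fingertips stand 190 mm ahead of it and the grasp point (between the pads) lies ctrl.grip_depth ahead of it (ctrl.grip_depth is the distance from the TCP to the grasp point, in m); z points along the fingers, y is the line along which they close (so a half turn about z gives the same grasp; the last joint's range is limited). The gripper opens to 92 mm and grips with 3 to 60 N. Pads are 20 mm wide; open, the fingers measure 128 mm over their backs; the gripper's body (75 mm by 189 mm) begins 69 mm behind the grasp point.
Start: joints at [53.394, 9.076, 91.501, -0, 79.423, -12.038], TCP at [0.239, 0.523, 0.405] pointing down, gripper open.
Joint ranges: [-166.64, 166.64], [-54.1, 131.32], [10.49, 154.53], [-73.88, 253.88], [9.74, 151.15], [-171.62, 171.62]. Speed limits (degrees/s): [147.25, 147.25, 180, 180, 180, 180].

### API

Orientations are given as a 3x3 rotation matrix whose columns are the frame's x, y, z axes.
In Python, from plant import ctrl, optics, finish_job, spotter gives the robot as it stands.
- The arm moves only by the tool carry_out, never from a script. Its argument "moves" is a list of rows, each a list of 7 numbers: the turn, a rotation vector about the tool's x, y, z in degrees, then the shift along the tool's x, y, z in cm, then the finger opening in cm, from 0 to 9.19. A call has 1 to 10 rows; each row shifts and turns the commanded pose from where the row before left it, along the tool's axes as they then stand; what a row does not reach is not made up. A row lasts 1/10 s, in which the tool goes at most 50 mm and 8.59 degrees, less where a joint would pass 70% of its speed; a pose out of reach is approached as far as the arm can. A call with a gripper value outside its range is refused whole. The fingers move at their own pace and stop on an object; "newtons" is the grip in N (left out, the last holds). Time passes only in rows, so rows that do not move let the fingers close. It gives the time, the measured TCP pose, the force, the opening and the grip force at its end, in the units of the state.
- ctrl.sense(): the state, without advancing time (a new reading comes with each control period).
- optics.read_camera(name): name is "scene" or "top"; returns a dict with "img" (384x512x3 uint8, red, green, blue), "fx", "fy", "cx", "cy" (pixels), "k1" (the pictures are not rectified: a ray, as slopes to the right and down, at radius r is drawn at 1 + k1 r^2 times it, then the intrinsics apply), "origin" and "rotation" of the camera in the world. Camera axes: x right, y down, z forward; pixel columns grow to the right and rows downward; lengths in m; the calibration is good to about 2 mm. A picture is of the moment at which its call begins. There is no depth.
- finish_job(): hands the job in; it is judged then, once.
Trained networks look in the newest picture that a camera, given by its name, has taken for a name from the list of things; names that differ only in an ending like _2 or _b are one class to them, and where a whole thing is asked for, a point or a joint stands for the part that bears it (a point fixed in the world has none). Each returns a list of dicts, best first, with "confidence" (0 to 1); they miss things now and then, are a little off and sometimes report something else, mostly with a low value. They report only what shows in the picture. A call takes as long as a camera call.
- spotter.find_in(camera, target): "position" ([row, column] in pixels, amid what is visible of it).
- spotter.cut_out(camera, target): "mask" (384x512 bool, what is visible of it) and "position" ([row, column] in pixels, amid what is visible of it).
- spotter.pinpoint(camera, target): "position" ([row, column] in pixels: a listed point, or the origin of a listed thing).
The state is a dict: "t": time; "joints": joint angles; "joint_velocities": joint speeds; "joint_torque": joint torques, N m; "tcp_pos": TCP position; "orientation": TCP orientation; "ft_force": force on the tool from outside, world axes, zero at the start; "torque": the same for the moment, N m; "opening": finger opening in m; "grasp_force": force on a finger pad.
Only numpy, scipy, OpenCV 4.12 (cv2) and the standard library are available. Lean on these libraries where they do the work, as an engineer would, in place of code of your own. Each camera call takes 0.05 s, during which the arm holds its last target. There are 200 camera calls.

## Working session

There is one attempt and no reset: what is moved stays moved. The work goes in short steps, Python scripts to look and compute and a tool call to move; the robot and the scene stay as the last step left them, time stands still between calls to the robot, and variables do not carry over. Pictures are saved under pics/ and viewed, at most 12 in all, crops included, and the job is handed in when it is done.

Besides the shell and the picture viewer there is one more tool, called as name([rows], argument=value, ...), one row to a line, values as JSON. carry_out: Moves the arm, as the interface text tells. Its arguments: {"type":"object","properties":{"moves":{"type":"array","items":{"type":"array","items":{"type":"number"}}},"newtons":{"type":"number"}},"required":["moves"]}

```bash
ls; mkdir -p pics; cat > h.py <<'E'
import numpy as np, cv2
from plant import ctrl, optics, finish_job, spotter
def K(c): return np.array([[c['fx'],0,c['cx']],[0,c['fy'],c['cy']],[0,0,1.]]),np.array([c['k1'],0,0,0,0.])
def ray(c,rc):
    k,d=K(c); p=cv2.undistortPoints(np.array([[[rc[1],rc[0]]]],float),k,d)[0,0]
    return np.array(c['origin']),np.array(c['rotation'])@np.array([p[0],p[1],1])
def onz(c,rc,z):
    o,v=ray(c,rc); return o+v*(z-o[2])/v[2]
def proj(c,P):
    k,d=K(c); R=np.array(c['rotation']); q=(np.atleast_2d(P)-np.array(c['origin']))@R
    return cv2.projectPoints(q,np.zeros(3),np.zeros(3),k,d)[0][:,0,::-1]
E
python3 - <<'E'
from h import *
print(ctrl.grip_depth,ctrl.sense())
ims=[]
for n in("scene","top"):
    c=optics.read_camera(n); print(n,[(k,np.round(v,3).tolist()) for k,v in c.items() if k!='img'])
    cv2.imwrite(f'pics/{n}0.png',c['img'][:,:,::-1])
    for t,z in(("port_round",.03),("cradle_seat",.062),("filter",0),("filter_square",0),("flask",.013),("flask_spare",.013),("driver",0),("station",0)):
        for r in spotter.pinpoint(n,t)[:2]: print(n,t,np.round(r['position'],1),round(r['confidence'],2),np.round(onz(c,r['position'],z),4))
E
```

```text
pics
0.1714 {'t': 0.0, 'joints': array([ 5.33958599e+01,  9.11130741e+00,  9.15714757e+01, -9.38462656e-04,
        7.94217694e+01, -1.20397936e+01]), 'joint_velocities': array([ 0.05697129, -0.01979151,  0.07763944, -0.05658656,  0.00341198,
       -0.00319206]), 'joint_torque': array([ 1.23789032e-03, -3.85560107e+01, -3.22108877e+01,  7.03705125e-02,
        3.76616162e-02, -1.35379032e-04]), 'tcp_pos': array([0.23890676, 0.52271515, 0.40373786]), 'orientation': array([[-9.09496032e-01,  4.15711211e-01, -1.07516277e-03],
       [ 4.15712441e-01,  9.09494910e-01, -1.47449150e-03],
       [ 3.64892424e-04, -1.78800271e-03, -9.99998335e-01]]), 'ft_force': array([-0.9094522 , -0.62741885, -0.74557056]), 'torque': array([0.028321  , 0.05522652, 0.03026789]), 'grasp_force': 0.0, 'opening': 0.09163473201490073}
scene [('fx', 415.572), ('fy', 415.572), ('cx', 256.007), ('cy', 196.018), ('k1', -0.065), ('origin', [1.147, 0.18, 1.086]), ('rotation', [[-0.296, 0.826, -0.479], [0.955, 0.25, -0.158], [-0.011, -0.505, -0.863]])]
scene port_round [186.8 267.2] 0.59 [0.5201 0.0088 0.03  ]
scene c
[... 601 characters left out ...]
1', -0.083), ('origin', [0.485, 0.006, 1.187]), ('rotation', [[-0.009, -0.994, 0.107], [-1.0, 0.009, -0.001], [-0.0, -0.107, -0.994]])]
top port_round [227.2 254.6] 0.6 [0.5239 0.0101 0.03  ]
top port_round [198.8 137.7] 0.22 [0.5945 0.2926 0.03  ]
top cradle_seat [237.7 293.9] 0.8 [ 0.4976 -0.0812  0.062 ]
top filter [250.4 128.9] 0.77 [0.47 0.32 0.  ]
top filter [268.8 393.1] 0.75 [ 0.4193 -0.3288  0.    ]
top filter_square [198.9 135.9] 0.73 [0.5972 0.3045 0.    ]
top flask [189.3 367.9] 0.62 [ 0.6147 -0.2693  0.013 ]
top flask_spare [268.7 392.1] 0.75 [ 0.4203 -0.3227  0.013 ]
top driver [135.5 261.1] 0.86 [ 0.7543 -0.008   0.    ]
top station [229.1 264.7] 0.85 [ 0.52   -0.0145  0.    ]
```

View pics/top0.png

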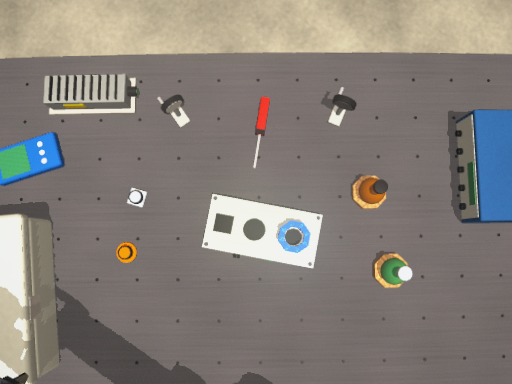

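View pics/scene0.png

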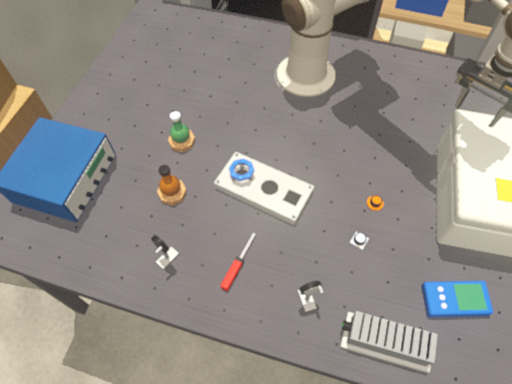

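The top view shows the orange filter near (252,126), the round port near (230,254), the blue ring near (236,293) and the amber flask near (190,370). The scene view agrees. Next I refine these by colour.

```bash
cat >> h.py <<'E'
def seg(c,lo,hi,guess,win,z,minA=10):
    """component of HSV range nearest guess(rc); returns pixel contour points"""
    h=cv2.cvtColor(c['img'],cv2.COLOR_RGB2HSV); m=cv2.inRange(h,np.array(lo),np.array(hi))
    w=np.zeros_like(m); r,q=map(int,guess); w[max(r-win,0):r+win+1,max(q-win,0):q+win+1]=255; return m&w
def plane(c,m,z):
    return np.array([onz(c,p,z)[:2] for p in np.argwhere(m)])
E
python3 - <<'E'
from h import *
for n,g in(("scene",dict(f=(203,375),p=(187,269),r=(170,241),fl=(188,171),st=(188,264))),("top",dict(f=(252,126),p=(229,254),r=(236,293),fl=(191,370),st=(231,262)))):
    c=optics.read_camera(n)
    m=seg(c,(5,150,120),(25,255,255),g['f'],16,0); P=plane(c,m,.003); print(n,'filter',len(P),P.mean(0),cv2.minEnclosingCircle(P.astype(np.float32)))
    m=seg(c,(95,100,80),(125,255,255),g['r'],22,0); P=plane(c,m,.062); print(n,'ring',len(P),P.mean(0),cv2.minEnclosingCircle(P.astype(np.float32)))
    m=seg(c,(0,0,0),(180,255,110),g['p'],13,0); k,l,s,ce=cv2.connectedComponentsWithStats(m); i=1+np.argmax(s[1:,4]);P=plane(c,l==i,.03); print(n,'port',len(P),P.mean(0),cv2.minEnclosingCircle(P.astype(np.float32)))
    m=seg(c,(0,0,165),(180,40,255),g['st'],70,0); k,l,s,ce=cv2.connectedComponentsWithStats(m); i=1+np.argmax(s[1:,4]);P=plane(c,l==i,.03); print(n,'deck',len(P),cv2.minAreaRect(P.astype(np.float32)))
    for t in("flask","flask_spare","filter_square"):
        r=spotter.cut_out(n,t)
        if r: 
            q=np.argwhere(r[0]['mask']); print(n,t,len(q),q.min(0),q.max(0),r[0]['confidence'])
    im=c['img']
    a,b=g['fl'];f=cv2.resize(im[a-35:a+25,b-30:b+30],(400,400),interpolation=0)
    a,b=g['p'];e=cv2.resize(im[a-30:a+30,b-30:b+30],(400,400),interpolation=0)
    cv2.imwrite(f'pics/{n}1.png',np.hstack([f,e])[:,:,::-1])
E
```

```text
scene filter 165 [0.46366611 0.32887606] ((0.4633532166481018, 0.32964929938316345), 0.02581697702407837)
scene ring 238 [ 0.50431694 -0.07731559] ((0.5018991827964783, -0.07735326141119003), 0.03686847537755966)
scene port 1 [ 0.51343698 -0.0031455 ] ((0.5134369730949402, -0.0031455019488930702), 9.999999747378752e-05)
scene deck 2895 ((0.5140054821968079, -0.0052270591259002686), (0.2771265506744385, 0.14006108045578003), 78.65464782714844)
scene flask 486 [165 158] [196 180] 0.74
scene flask_spare 383 [112 170] [142 188] 0.66
scene filter_square 202 [232 351] [248 367] 0.75
top filter 297 [0.46602484 0.32645643] ((0.4662017226219177, 0.3263394832611084), 0.02551417611539364)
top ring 473 [ 0.50077537 -0.0807736 ] ((0.5006023049354553, -0.08053414523601532), 0.037451449781656265)
top port 136 [0.52030483 0.02282991] ((0.5187390446662903, 0.01640002243220806), 0.023053951561450958)
top deck 4689 ((0.5155913829803467, -0.007812589406967163), (0.2711285948753357, 0.13163557648658752), 78.63473510742188)
top flask 600 [177 359] [203 387] 0.7
top flask_spare 573 [259 381] [283 410] 0.67
top filter_square 260 [188 128] [206 146] 0.65
```

View pics/top1.png

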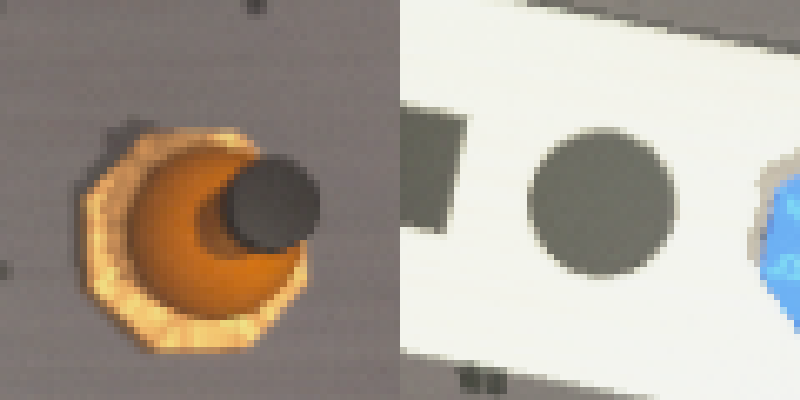

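View pics/scene1.png

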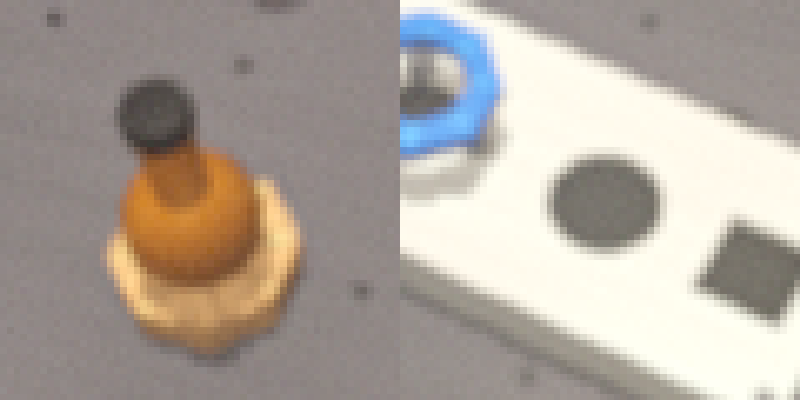

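Top view: port centre (228.8,254.0), stopper (186.3,380.0). Scene view: port (186.8,269.3), stopper top about (169,164).

```bash
python3 - <<'E'
from h import *
for n,p,s in(("scene",(186.8,269.25),(169,164.05)),("top",(228.8,253.95),(186.25,380.))):
    c=optics.read_camera(n); print(n,onz(c,p,.03),onz(c,s,.133))
s=ctrl.sense();R=s['orientation']
gp=s['tcp_pos']+R[:,2]*ctrl.grip_depth
print(gp,R.T@(np.array([.465,.328,.06])-gp)*100, np.degrees(np.arctan2(R[1,1],R[0,1])))
E
```

```text
scene [0.51833373 0.01466434 0.03      ] [ 0.60841115 -0.26537881  0.133     ]
top [0.5200798  0.01170409 0.03      ] [ 0.60804524 -0.26839512  0.133     ]
[0.23909803 0.52292924 0.23331566] [-28.64995763  -8.33552753  17.3312767 ] 65.43046573778071
```

carry_out([
  [0,0,0,-4.1,-1.19,0,9],
  [0,0,0,-4.1,-1.19,0,9],
  [0,0,0,-4.1,-1.19,0,9],
  [0,0,0,-4.1,-1.19,1,9],
  [0,0,0,-4.1,-1.19,2,8],
  [0,0,0,-4.1,-1.19,2,7],
  [0,0,0,-4.05,-1.2,2,7],
  [0,0,0,0,0,4,7],
  [0,0,0,0,0,4,7],
  [0,0,0,0,0,2,7],
], newtons=5)

```text
t: 2.4
tcp_pos: [0.464, 0.3269, 0.2309]
orientation: [[-0.909, 0.417, -0.005], [0.417, 0.909, -0.002], [0.004, -0.004, -1.0]]
ft_force: [-0.6, 0.4, 0.4]
opening: 0.0701
grasp_force: 0.0
```

```bash
cat > w.py <<'E'
from h import *
import sys
s=ctrl.sense();R=s['orientation'];gp=s['tcp_pos']+R[:,2]*ctrl.grip_depth
print(s['t'],'gp',gp,'yaw',np.degrees(np.arctan2(R[1,1],R[0,1])),'open',s['opening'],s['grasp_force'],s['ft_force'],'tilt',R[:,2])
if len(sys.argv)>3: print('move cm',R.T@(np.array(list(map(float,sys.argv[1:4])))-gp)*100)
E
python3 w.py .465 .328 .029
```

```text
2.4 gp [0.4630958  0.32650549 0.05953551] yaw 65.36665956912441 open 0.07008440853239109 0.0 [-0.61563433  0.43975875  0.40891465] tilt [-0.00501126 -0.00207738 -0.99998529]
move cm [-0.12205953  0.2273615   3.05224173]
```

carry_out([
  [0,0,0,-0.1,0.2,1.5,7],
  [0,0,0,0,0,1.5,6],
  [0,0,0,0,0,0,3],
  [0,0,0,0,0,0,3],
  [0,0,0,0,0,0,3],
  [0,0,0,0,0,0,3],
  [0,0,0,0,0,0,3],
  [0,0,0,0,0,0,3],
], newtons=4)

```text
t: 3.2
tcp_pos: [0.4673, 0.3296, 0.2059]
orientation: [[-0.909, 0.416, 0.002], [0.416, 0.909, 0.001], [-0.001, 0.002, -1.0]]
ft_force: [-0.1, 0.0, 5.7]
opening: 0.0336
grasp_force: 4.0
```

```bash
python3 w.py .465 .328 .029
```

```text
3.2 gp [0.46759279 0.32974169 0.03452272] yaw 65.43277664266579 open 0.03357478508727077 4.002533555030823 [-0.08545327  0.02676903  5.67802815] tilt [ 1.96064654e-03  8.45175673e-04 -9.99997721e-01]
move cm [ 0.16418445 -0.26707432  0.55161546]
```

carry_out([
  [0,0,0,0,0,0,3],
  [0,0,0,0,0,0,3],
])

```text
t: 3.4
tcp_pos: [0.4673, 0.3296, 0.2059]
orientation: [[-0.909, 0.416, 0.002], [0.416, 0.909, 0.001], [-0.001, 0.002, -1.0]]
ft_force: [-0.6, -0.8, 5.9]
opening: 0.0337
grasp_force: 4.0
```

```bash
python3 w.py .465 .328 .029; python3 - <<'E'
from h import *
c=optics.read_camera("scene"); im=c['img']; cv2.imwrite('pics/s2.png',cv2.resize(im[130:260,290:450],(800,600))[:,:,::-1])
E
```

```text
3.4 gp [0.46759268 0.32975768 0.03449861] yaw 65.43511528793422 open 0.03370625365938976 4.002593345940113 [-0.64617081 -0.78690178  5.93598332] tilt [ 1.89475824e-03  8.05793047e-04 -9.99997880e-01]
move cm [ 0.163494   -0.26847913  0.54922647]
```

View pics/s2.png

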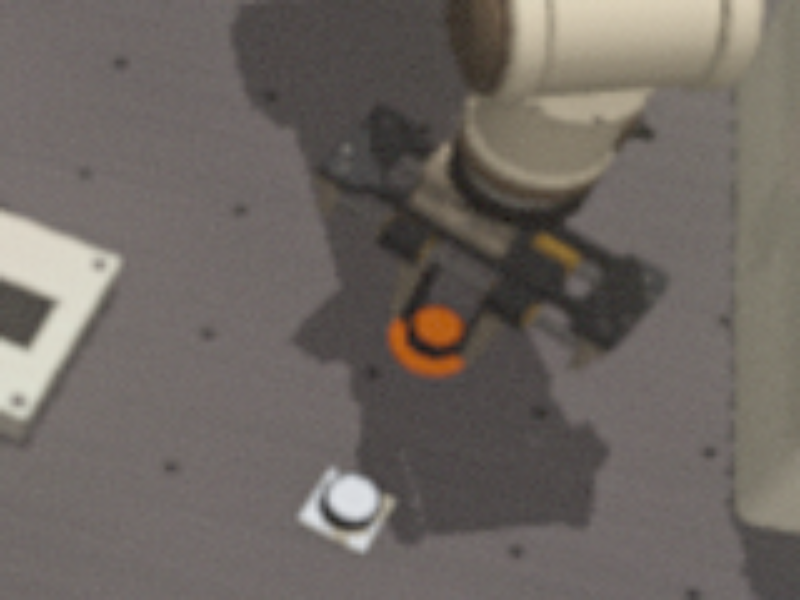

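The picture shows the filter pinched on its collar. I open, turn 90° and pinch again to centre it.

carry_out([
  [0,0,0,0,0,0,6],
  [0,0,0,0,0,0,6.5],
  [0,0,8.5,0,0,0,6.5],
  [0,0,8.5,0,0,0,6.5],
  [0,0,8.5,0,0,0,6.5],
  [0,0,8.5,0,0,0,6.5],
  [0,0,8.5,0,0,0,6.5],
  [0,0,8.5,0,0,0,6.5],
  [0,0,8.5,0,0,0,6.5],
  [0,0,8.5,0,0,0,6.5],
])

```text
t: 4.45
tcp_pos: [0.4664, 0.3292, 0.2042]
orientation: [[0.051, 0.999, -0.001], [0.999, -0.051, -0.0], [-0.0, -0.001, -1.0]]
ft_force: [-0.3, -0.6, 0.1]
opening: 0.0648
grasp_force: 0.0
```

carry_out([
  [0,0,8.5,0,0,0,6.5],
  [0,0,8.5,0,0,0,6.5],
  [0,0,5,0,0,0,6.5],
  [0,0,0,0,0,0,6.5],
  [0,0,0,0,0,0,6.5],
])

```text
t: 4.95
tcp_pos: [0.4665, 0.3293, 0.2044]
orientation: [[0.414, 0.91, -0.001], [0.91, -0.414, -0.0], [-0.0, -0.0, -1.0]]
ft_force: [0.8, -0.5, 0.8]
opening: 0.0653
grasp_force: 0.0
```

```bash
python3 w.py .465 .328 .029
```

```text
4.95 gp [0.46642303 0.32924074 0.032992  ] yaw -24.44326403516393 open 0.06534102612414483 0.0 [ 0.84316541 -0.50483043  0.8091013 ] tilt [-5.93255205e-04 -2.44246686e-04 -9.99999794e-01]
move cm [-0.17165064 -0.07803228  0.39931453]
```

carry_out([
  [0,0,0,0.1,0,0.5,6.5],
  [0,0,0,0,0,0,6.5],
  [0,0,0,0,0,0,5],
  [0,0,0,0,0,0,3],
  [0,0,0,0,0,0,3],
  [0,0,0,0,0,0,3],
  [0,0,0,0,0,0,3],
  [0,0,0,0,0,0,3],
  [0,0,0,0,0,0,3],
], newtons=8)

```text
t: 5.85
tcp_pos: [0.4672, 0.3303, 0.1998]
orientation: [[0.416, 0.909, 0.0], [0.909, -0.416, 0.0], [0.0, 0.0, -1.0]]
ft_force: [0.1, -0.0, 0.4]
opening: 0.0335
grasp_force: 8.0
```

```bash
python3 w.py .465 .328 .029
```

```text
5.85 gp [0.46723441 0.33028165 0.02841697] yaw -24.564909210904467 open 0.03350203910673013 8.000022768974304 [ 0.092961   -0.03817092  0.39998907] tilt [ 2.54219742e-04  3.96502234e-05 -9.99999967e-01]
move cm [-0.30039583 -0.1083514  -0.05836933]
```

carry_out([
  [0,0,-6.5,0,0,-3,3],
  [0,0,-6.5,0,0,-3,3],
  [0,0,0,0,0,-1,3],
  [0,0,0,0,0,0,3],
  [0,0,0,0,0,0,3],
])

```text
t: 6.35
tcp_pos: [0.4667, 0.33, 0.2684]
orientation: [[0.202, 0.979, -0.002], [0.979, -0.202, -0.001], [-0.001, -0.002, -1.0]]
ft_force: [-0.5, -0.2, -0.5]
opening: 0.0337
grasp_force: 8.0
```

```bash
python3 w.py .5215 .0157 .08
```

```text
6.35 gp [0.46636431 0.32990536 0.09699265] yaw -11.677742112276007 open 0.03369014537157381 8.000027239322662 [-0.50976595 -0.24030733 -0.48782882] tilt [-1.72985069e-03 -7.42562194e-04 -9.99998228e-01]
move cm [-29.65236581  11.76178816   1.71305557]
```

carry_out([
  [0,0,0,-3.7,1.47,0,3],
  [0,0,0,-3.7,1.47,0,3],
  [0,0,0,-3.7,1.47,0,3],
  [0,0,0,-3.7,1.47,0,3],
  [0,0,0,-3.7,1.47,0,3],
  [0,0,0,-3.7,1.47,0,3],
  [0,0,0,-3.7,1.47,0.8,3],
  [0,0,0,-3.7,1.47,0.8,3],
  [0,0,0,0,0,0,3],
  [0,0,0,0,0,0,3],
])

```text
t: 7.35
tcp_pos: [0.5223, 0.0163, 0.2519]
orientation: [[0.203, 0.979, -0.004], [0.979, -0.203, 0.001], [0.0, -0.004, -1.0]]
ft_force: [-1.0, -0.1, -0.0]
opening: 0.0336
grasp_force: 8.0
```

carry_out([
  [0,0,0,0,0,0,3],
  [0,0,0,0,0,0,3],
])

```text
t: 7.55
tcp_pos: [0.5227, 0.0179, 0.2534]
orientation: [[0.199, 0.98, -0.001], [0.98, -0.199, 0.0], [0.0, -0.001, -1.0]]
ft_force: [0.3, 0.2, -0.0]
opening: 0.0338
grasp_force: 8.0
```

```bash
python3 w.py .5215 .0157 .066; python3 - <<'E'
from h import *
for n,w in (("scene",(150,220,230,320)),("top",(195,265,210,300))):
    c=optics.read_camera(n)
    if n=="scene": cv2.imwrite('pics/s3.png',cv2.resize(c['img'][w[0]:w[1],w[2]:w[3]],(770,600),interpolation=0)[:,:,::-1])
    m=seg(c,(5,150,100),(25,255,255),(185,269) if n=="scene" else (229,254),22,0); P=plane(c,m,.046); print(n,len(P), P.mean(0) if len(P) else 0)
    print([proj(c,[.5214,.0154,z]) for z in(.03,.05)])
E
```

```text
7.55 gp [0.52253007 0.01797452 0.0819659 ] yaw -11.484264448108418 open 0.03375370021782579 8.000022321939468 [ 0.31241779  0.21760473 -0.02637509] tilt [-7.36983321e-04  3.10866755e-04 -9.99999680e-01]
move cm [-0.24365862 -0.05440733  1.59659489]
scene 61 [0.51847063 0.03081792]
[array([[187.70020049, 269.19834352]]), array([[184.14574873, 269.31021751]])]
top 0 0
[array([[228.26087669, 252.40169519]]), array([[227.99382942, 252.32990989]])]
```

View pics/s3.png

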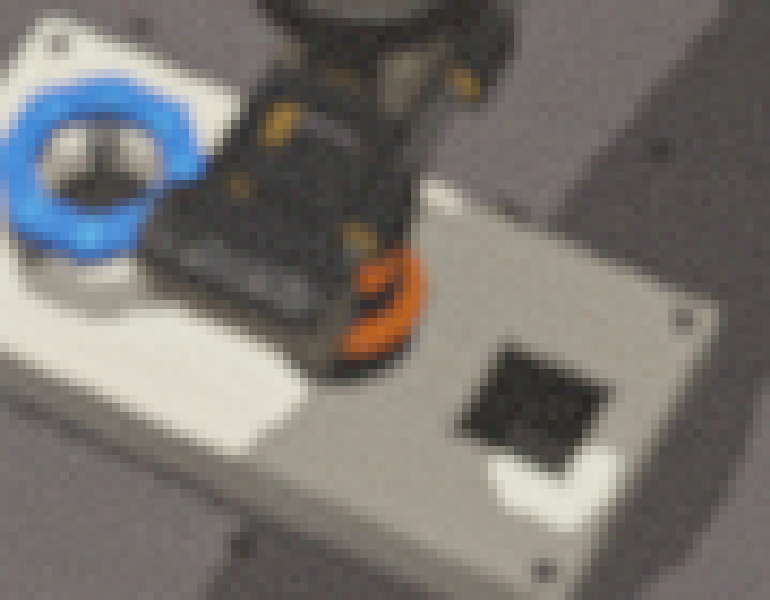

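The view shows the filter just above the port, slightly toward the square port as the numbers say. I correct and descend.

carry_out([
  [0,0,0,-0.24,-0.05,1.0,3],
  [0,0,0,0,0,0.5,3],
  [0,0,0,0,0,0,3],
  [0,0,0,0,0,0,3],
  [0,0,0,0,0,0,3],
])

```text
t: 8.15
tcp_pos: [0.5221, 0.0144, 0.2388]
orientation: [[0.201, 0.98, 0.0], [0.98, -0.201, -0.0], [0.0, 0.0, -1.0]]
ft_force: [-1.0, 1.6, -1.3]
opening: 0.0333
grasp_force: 8.0
```

```bash
python3 w.py .5215 .0157 .0534
```

```text
8.15 gp [0.52218047 0.01438825 0.06744446] yaw -11.573697681972197 open 0.03331380947799857 7.999951243400574 [-1.04748963  1.55757473 -1.34326217] tilt [ 3.31405160e-04 -5.53413580e-05 -9.99999944e-01]
move cm [ 0.11483871 -0.09345194  1.40441573]
```

carry_out([
  [0,0,0,0.12,-0.09,0.4,3],
  [0,0,0,0,0,0.3,3],
  [0,0,0,0,0,0,3],
  [0,0,0,0,0,0,3],
  [0,0,0,0,0,0,3],
  [0,0,0,0,0,0,3],
])

```text
t: 8.75
tcp_pos: [0.5214, 0.0158, 0.2318]
orientation: [[0.201, 0.98, 0.0], [0.98, -0.201, -0.0], [-0.0, 0.0, -1.0]]
ft_force: [-0.1, 0.3, -0.2]
opening: 0.0336
grasp_force: 8.0
```

```bash
python3 w.py .5215 .0157 .0534
```

```text
8.75 gp [0.52147247 0.0157601  0.06042594] yaw -11.571441839172557 open 0.033620128123489 8.00000086426735 [-0.12080491  0.27688788 -0.19511826] tilt [ 2.48813182e-04 -5.47854854e-05 -9.99999968e-01]
move cm [-0.00533257  0.00372328  0.70259453]
```

Right on target; now go down in small steps and watch the force.

carry_out([
  [0,0,0,0,0,0.15,3],
  [0,0,0,0,0,0.15,3],
  [0,0,0,0,0,0.15,3],
  [0,0,0,0,0,0.1,3],
  [0,0,0,0,0,0,3],
  [0,0,0,0,0,0,3],
  [0,0,0,0,0,0,3],
])

```text
t: 9.45
tcp_pos: [0.5214, 0.0154, 0.2267]
orientation: [[0.2, 0.98, -0.001], [0.98, -0.2, -0.001], [-0.001, -0.0, -1.0]]
ft_force: [-3.0, -3.2, 5.7]
opening: 0.0334
grasp_force: 8.0
```

```bash
python3 w.py .5215 .0157 .0534
```

```text
9.45 gp [0.5213297  0.01515672 0.05531998] yaw -11.554976360219236 open 0.033382026072458264 8.002569526433945 [-2.97157551 -3.24521015  5.66888071] tilt [-5.01682915e-04 -1.16130765e-03 -9.99999200e-01]
move cm [0.05687575 0.00585243 0.19192616]
```

Side force pushes toward −x, −y, so I comply by about 1 mm and go on.

carry_out([
  [0,0,0,-0.06,-0.04,0,3],
  [0,0,0,-0.06,-0.04,0,3],
  [0,0,0,0,0,0.05,3],
  [0,0,0,0,0,0.1,3],
  [0,0,0,0,0,0,3],
  [0,0,0,0,0,0,3],
])

```text
t: 10.05
tcp_pos: [0.5209, 0.0149, 0.226]
orientation: [[0.2, 0.98, 0.001], [0.98, -0.2, 0.0], [0.0, 0.001, -1.0]]
ft_force: [-3.6, 0.8, 11.7]
opening: 0.0337
grasp_force: 8.0
```

```bash
python3 w.py .5215 .0157 .0534
```

```text
10.05 gp [0.5210801  0.01491604 0.05463162] yaw -11.561615109418101 open 0.03366462214229238 8.004157617688179 [-3.6240612   0.77809188 11.71546318] tilt [ 1.20099855e-03  1.35582338e-04 -9.99999270e-01]
move cm [0.08517501 0.02528387 0.1232228 ]
```

carry_out([
  [0,0,0,0,-0.05,-0.05,3],
  [0,0,0,0,-0.05,0,3],
  [0,0,0,0,0,0,3],
  [0,0,0,0,0,0,3],
])

```text
t: 10.45
tcp_pos: [0.5203, 0.015, 0.2261]
orientation: [[0.201, 0.98, 0.003], [0.98, -0.201, -0.0], [0.0, 0.003, -1.0]]
ft_force: [1.5, -0.4, 4.5]
opening: 0.0336
grasp_force: 8.0
```

```bash
python3 w.py .5215 .0157 .0534
```

```text
10.45 gp [0.52083955 0.01491965 0.0547406 ] yaw -11.576413974789423 open 0.03360124427794233 8.002823665738106 [ 1.5384064  -0.36190655  4.47573427] tilt [ 3.38475613e-03 -1.89569900e-04 -9.99994254e-01]
move cm [0.08963531 0.04859207 0.13426836]
```

carry_out([
  [0,0,0,0,0,0,4.5],
  [0,0,0,0,0,0,5],
  [0,0,0,0,0,-1,5.5],
  [0,0,0,0,0,-4,5.5],
  [0,0,0,0,-2,-4,5.5],
  [0,0,0,0,-4,0,5.5],
  [0,0,0,0,-4,0,5.5],
  [0,0,0,0,-4,0,5.5],
])

```text
t: 11.25
tcp_pos: [0.3808, 0.0434, 0.3156]
orientation: [[0.201, 0.98, 0.001], [0.98, -0.201, -0.0], [0.0, 0.001, -1.0]]
ft_force: [-0.5, -0.2, 0.6]
opening: 0.055
grasp_force: 0.0
```

```bash
python3 w.py .5215 .0157 .0534; python3 - <<'E'
from h import *
o=[]
for n,g in (("scene",(186,269)),("top",(228,254))):
    c=optics.read_camera(n); a,b=g
    o.append(cv2.resize(c['img'][a-20:a+20,b-20:b+20],(400,400),interpolation=0))
    m=seg(c,(5,150,100),(25,255,255),g,22,0)
    P=plane(c,m,.04); print(n,len(P), P.mean(0) if len(P) else 0,[np.round(r['position'],1) for r in spotter.pinpoint(n,"filter")[:1]])
cv2.imwrite('pics/b4.png',np.hstack(o)[:,:,::-1])
E
```

```text
11.25 gp [0.38088785 0.04334397 0.14416243] yaw -11.569288032841472 open 0.054979778433521816 0.0 [-0.45411069 -0.16836817  0.55391707] tilt [ 5.13035584e-04 -4.39751721e-05 -9.99999867e-01]
move cm [ 0.11124065 14.32529594  9.08357695]
scene 124 [0.52421065 0.01653019] [array([188.2, 273.4])]
top 263 [0.51981612 0.01453096] [array([228.2, 252.4])]
```

View pics/b4.png

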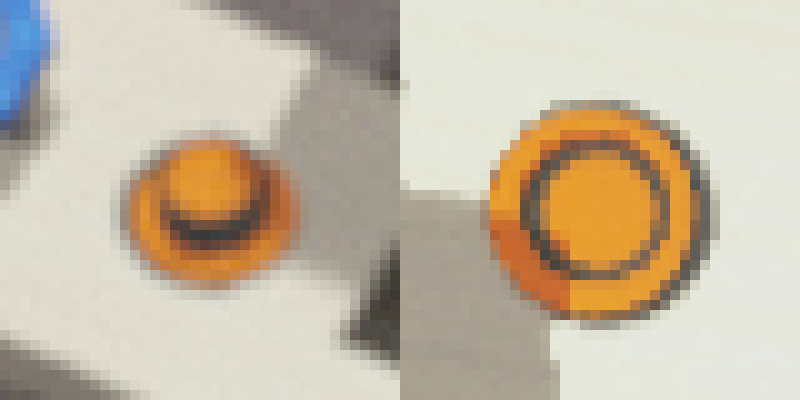

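Top view: the foot's left (+y) edge overlaps the rim, and there is a dark crescent on the right, so the filter needs about 2.5 mm toward −y. I regrip and slide it.

carry_out([
  [0,0,0,0,4.7,0,5.5],
  [0,0,0,0,4.7,0,5.5],
  [0,0,0,0,4.7,0,5.5],
  [0,0,0,0,0,4,5.5],
  [0,0,0,0,0,3,5.5],
  [0,0,0,0,0,0,5.5],
  [0,0,0,0,0,0,5.5],
  [0,0,0,0,0,0,5.5],
])

```text
t: 12.25
tcp_pos: [0.5216, 0.0145, 0.2472]
orientation: [[0.201, 0.98, 0.004], [0.98, -0.201, -0.001], [0.0, 0.004, -1.0]]
ft_force: [0.4, 0.5, 0.2]
opening: 0.055
grasp_force: 0.0
```

```bash
python3 w.py .5207 .0149 .056
```

```text
12.25 gp [0.52226343 0.01438159 0.07578686] yaw -11.572777636425732 open 0.05499385532066378 0.0 [0.39058457 0.47203912 0.20903335] tilt [ 3.58226120e-03 -7.06035611e-04 -9.99993334e-01]
move cm [ 0.01936955 -0.17078758  1.97807633]
```

carry_out([
  [0,0,0,0,-0.15,1,5.5],
  [0,0,0,0,0,0.95,5.5],
  [0,0,0,0,0,0,5.5],
  [0,0,0,0,0,0,4.5],
  [0,0,0,0,0,0,3],
  [0,0,0,0,0,0,3],
  [0,0,0,0,0,0,3],
  [0,0,0,0,0,0,3],
], newtons=6)

```text
t: 13.05
tcp_pos: [0.5196, 0.0149, 0.2265]
orientation: [[0.201, 0.98, 0.003], [0.98, -0.201, -0.001], [-0.0, 0.003, -1.0]]
ft_force: [2.8, -0.4, 0.3]
opening: 0.0335
grasp_force: 6.0
```

```bash
python3 w.py .5207 .0124 .0534
```

```text
13.05 gp [0.52002962 0.01474406 0.05507481] yaw -11.574316918258909 open 0.03353828551264709 6.001158580183983 [ 2.80446903 -0.38656115  0.31573805] tilt [ 2.67247590e-03 -6.69936745e-04 -9.99996205e-01]
move cm [-0.21616867  0.11224416  0.16781666]
```

carry_out([
  [0,0,0,-0.05,0.05,0,3],
  [0,0,0,-0.05,0,0.03,3],
  [0,0,0,-0.05,0,0.03,3],
  [0,0,0,-0.05,0,0.03,3],
  [0,0,0,0,0,0,3],
  [0,0,0,0,0,0,3],
])

```text
t: 13.65
tcp_pos: [0.519, 0.0132, 0.2249]
orientation: [[0.201, 0.98, 0.0], [0.98, -0.201, 0.0], [0.0, 0.0, -1.0]]
ft_force: [2.4, 1.1, 3.4]
opening: 0.0339
grasp_force: 6.0
```

```bash
python3 w.py .5207 .0124 .0534
```

```text
13.65 gp [0.51900033 0.01321045 0.05349407] yaw -11.567890914481088 open 0.03393465848124128 6.005370989441872 [2.42201723 1.06388826 3.38921326] tilt [ 1.19172012e-04  3.07454511e-04 -9.99999946e-01]
move cm [-0.04531835  0.18276543  0.00940189]
```

carry_out([
  [0,0,0,0,0.05,0,3],
  [0,0,0,0,0.05,0.05,3],
  [0,0,0,0,0,0.05,3],
  [0,0,0,0,0,0,3],
  [0,0,0,0,0,0,3],
])

```text
t: 14.15
tcp_pos: [0.5195, 0.0128, 0.2233]
orientation: [[0.2, 0.98, -0.002], [0.98, -0.2, 0.0], [-0.0, -0.002, -1.0]]
ft_force: [-0.2, 1.0, 1.2]
opening: 0.0336
grasp_force: 6.0
```

```bash
python3 w.py .5207 .0124 .0534
```

```text
14.15 gp [0.51926026 0.01285087 0.05193568] yaw -11.562904784437917 open 0.03364936662574692 5.999977067112923 [-0.15072436  1.01074435  1.15272068] tilt [-1.57108723e-03  3.07714818e-05 -9.99998765e-01]
move cm [-0.01535523  0.14986308 -0.14665912]
```

carry_out([
  [0,0,0,0,0,0.05,3],
  [0,0,0,0,0,0,4.5],
  [0,0,0,0,0,0,5],
  [0,0,0,0,0,-1,5.5],
  [0,0,0,0,0,-4,5.5],
  [0,0,0,0,-2,-4,5.5],
  [0,0,0,0,-4,0,5.5],
  [0,0,0,0,-4,0,5.5],
  [0,0,0,0,-4,0,5.5],
])

```text
t: 15.05
tcp_pos: [0.3816, 0.0411, 0.3141]
orientation: [[0.201, 0.98, 0.001], [0.98, -0.201, -0.0], [-0.0, 0.001, -1.0]]
ft_force: [-0.8, 0.2, 0.9]
opening: 0.055
grasp_force: 0.0
```

```bash
python3 w.py .608 -.266 .2; python3 - <<'E'
from h import *
o=[]
for n,g in (("scene",(186,269)),("top",(228,254))):
    c=optics.read_camera(n); a,b=g
    o.append(cv2.resize(c['img'][a-20:a+20,b-20:b+20],(400,400),interpolation=0))
    m=seg(c,(5,150,100),(25,255,255),g,22,0)
    P=plane(c,m,.04); print(n,len(P), P.mean(0) if len(P) else 0,[np.round(r['position'],1) for r in spotter.pinpoint(n,"filter")[:1]])
cv2.imwrite('pics/b5.png',np.hstack(o)[:,:,::-1])
E
```

```text
15.05 gp [0.38178571 0.04098555 0.14267453] yaw -11.570087587161563 open 0.05496461530679092 0.0 [-0.82278135  0.24264747  0.93404422] tilt [ 1.31075260e-03 -4.90826770e-04 -9.99999021e-01]
move cm [-25.53890348  28.32676358  -5.68782216]
scene 127 [0.52368716 0.01606072] [array([186.7, 273.3])]
top 270 [0.51865222 0.01227416] [array([228.2, 252.3])]
```

View pics/b5.png

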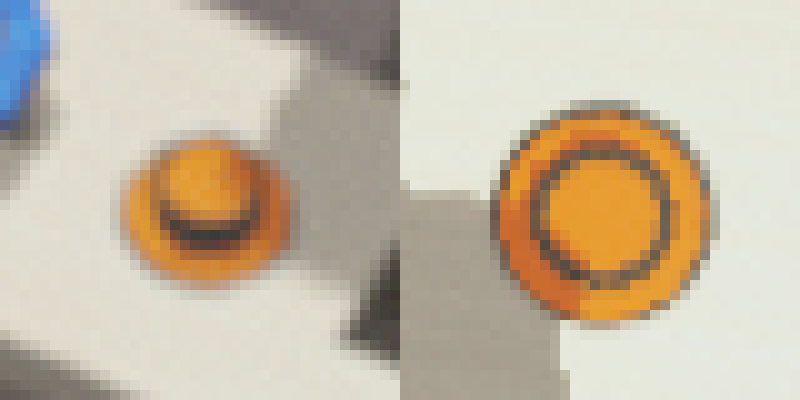

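Filter now sits concentric in the port in both views (dark gap all round in the top view). Now on to the flask.

carry_out([
  [0,0,0,-2.55,2.83,-2,7],
  [0,0,0,-2.55,2.83,-2,7],
  [0,0,0,-2.55,2.83,-1.7,7],
  [0,0,0,-2.55,2.83,0,7],
  [0,0,0,-2.55,2.83,0,7],
  [0,0,0,-2.55,2.83,0,7],
  [0,0,0,-2.55,2.83,0,7],
  [0,0,0,-2.55,2.83,0,7],
  [0,0,0,-2.55,2.83,0,7],
  [0,0,0,-2.55,2.83,0,7],
])

```text
t: 16.25
tcp_pos: [0.6109, -0.2681, 0.3699]
orientation: [[0.201, 0.98, 0.001], [0.98, -0.201, -0.001], [-0.0, 0.001, -1.0]]
ft_force: [-0.0, 0.0, 0.4]
opening: 0.0697
grasp_force: 0.0
```

carry_out([
  [0,0,0,0,0,0,7],
  [0,0,0,0,0,0,7],
  [0,0,0,0,0,0,7],
])

```text
t: 16.55
tcp_pos: [0.6091, -0.2654, 0.3702]
orientation: [[0.2, 0.98, -0.0], [0.98, -0.2, 0.0], [0.0, -0.0, -1.0]]
ft_force: [-0.7, 0.3, 0.1]
opening: 0.0702
grasp_force: 0.0
```

```bash
python3 w.py .608 -.2675 .098
```

```text
16.55 gp [ 0.60913752 -0.26533531  0.19879134] yaw -11.548757786109892 open 0.07021979192811312 0.0 [-0.69361761  0.26411667  0.05755584] tilt [-4.80114656e-05  2.40659916e-04 -9.99999970e-01]
move cm [-0.23713934 -0.06715197 10.07908686]
```

carry_out([
  [0,0,0,-0.24,-0.07,3,7],
  [0,0,0,0,0,3,7],
  [0,0,0,0,0,2.5,7],
  [0,0,0,0,0,1.5,7],
  [0,0,0,0,0,0,7],
  [0,0,0,0,0,0,7],
  [0,0,0,0,0,0,4],
  [0,0,0,0,0,0,2],
  [0,0,0,0,0,0,2],
  [0,0,0,0,0,0,2],
], newtons=6)

```text
t: 17.55
tcp_pos: [0.6078, -0.268, 0.2709]
orientation: [[0.201, 0.98, 0.001], [0.98, -0.201, -0.0], [-0.0, 0.001, -1.0]]
ft_force: [0.0, 0.2, 0.8]
opening: 0.0404
grasp_force: 0.0
```

carry_out([
  [0,0,0,0,0,0,2],
  [0,0,0,0,0,0,2],
  [0,0,0,0,0,0,2],
])

```text
t: 17.85
tcp_pos: [0.6078, -0.2679, 0.2705]
orientation: [[0.201, 0.98, 0.0], [0.98, -0.201, -0.0], [-0.0, 0.0, -1.0]]
ft_force: [1.1, -0.1, 0.1]
opening: 0.0318
grasp_force: 6.0
```

```bash
python3 w.py .608 -.2675 .098
```

```text
17.85 gp [ 0.60788752 -0.26798167  0.09906181] yaw -11.569784092162228 open 0.03182207108404335 5.999979078769684 [ 1.1301307  -0.13921049  0.07477818] tilt [ 3.99028933e-04 -2.36669860e-04 -9.99999892e-01]
move cm [0.04946057 0.00131227 0.10617439]
```

Opening 31.8 mm means the pad tops are on the stopper (32 mm), not the neck. I regrip squarely on the stopper.

carry_out([
  [0,0,0,0,0,0,4.5],
  [0,0,0,0,0,0,4.8],
  [0,0,0,0.05,0,-1.4,4.8],
  [0,0,0,0,0,-1.2,4.8],
  [0,0,0,0,0,0,4.8],
  [0,0,0,0,0,0,4.8],
  [0,0,0,0,0,0,3],
  [0,0,0,0,0,0,2.5],
  [0,0,0,0,0,0,2.5],
  [0,0,0,0,0,0,2.5],
], newtons=30)

```text
t: 18.85
tcp_pos: [0.6078, -0.2673, 0.2958]
orientation: [[0.201, 0.98, -0.001], [0.98, -0.201, 0.0], [0.0, -0.001, -1.0]]
ft_force: [0.8, -0.4, -1.1]
opening: 0.0308
grasp_force: 30.0
```

```bash
python3 w.py .608 -.2675 .098; python3 - <<'E'
from h import *
c=optics.read_camera("scene"); cv2.imwrite('pics/s6.png',cv2.resize(c['img'][130:210,120:226],(795,600))[:,:,::-1])
E
```

```text
18.85 gp [ 0.60766012 -0.26722565  0.12441859] yaw -11.569074341543061 open 0.030813429404335957 29.99993473291397 [ 0.83891523 -0.4446858  -1.10393911] tilt [-5.28585749e-04  4.57631045e-04 -9.99999756e-01]
move cm [-0.0209657   0.04040983  2.64182819]
```

View pics/s6.png

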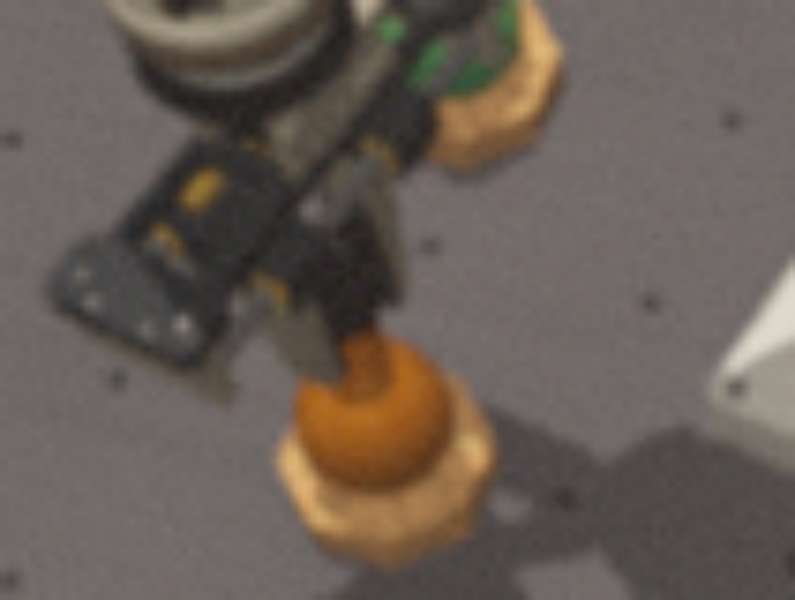

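Gripper holds the stopper squarely, with the flask upright in the cork. Lift.

carry_out([
  [0,0,0,0,0,-2,2.5],
  [0,0,0,0,0,-3.5,2.5],
  [0,0,0,0,0,-3.5,2.5],
  [0,0,0,0,0,0,2.5],
  [0,0,0,0,0,0,2.5],
  [0,0,0,0,0,0,2.5],
])

```text
t: 19.5
tcp_pos: [0.6073, -0.2671, 0.3837]
orientation: [[0.201, 0.98, -0.003], [0.98, -0.201, 0.002], [0.002, -0.004, -1.0]]
ft_force: [-0.8, -0.1, -1.2]
opening: 0.0307
grasp_force: 30.0
```

```bash
python3 w.py .5008 -.0806 .19
```

```text
19.5 gp [ 0.60675753 -0.26669862  0.21234459] yaw -11.568661980137216 open 0.030669973814808904 29.999663829803467 [-0.80462607 -0.13211978 -1.22482991] tilt [-0.00344946  0.00228896 -0.99999143]
move cm [ 16.1033413  -14.10388181   2.31358626]
```

carry_out([
  [0,0,0,1.3,-1.1,0,2.5],
  [0,0,0,2.4,-2.1,0,2.5],
  [0,0,0,2.4,-2.1,0,2.5],
  [0,0,0,2.4,-2.1,0,2.5],
  [0,0,0,2.4,-2.1,0,2.5],
  [0,0,0,2.4,-2.1,0,2.5],
  [0,0,0,1.6,-1.5,0,2.5],
  [0,0,0,1.1,-1.0,0,2.5],
  [0,0,0,0,0,1,2.5],
  [0,0,0,0,0,1,2.5],
])

```text
t: 20.5
tcp_pos: [0.5018, -0.0826, 0.3651]
orientation: [[0.2, 0.98, -0.0], [0.98, -0.2, -0.0], [-0.0, -0.0, -1.0]]
ft_force: [0.7, 0.5, -1.4]
opening: 0.0308
grasp_force: 30.0
```

carry_out([
  [0,0,0,0,0,0,2.5],
  [0,0,0,0,0,0,2.5],
  [0,0,0,0,0,0,2.5],
])

```text
t: 20.8
tcp_pos: [0.5021, -0.083, 0.3664]
orientation: [[0.201, 0.98, 0.0], [0.98, -0.201, -0.0], [-0.0, 0.0, -1.0]]
ft_force: [-0.4, -0.4, -1.3]
opening: 0.0307
grasp_force: 30.0
```

```bash
python3 w.py .5008 -.0806 .17; python3 - <<'E'
from h import *
c=optics.read_camera("scene"); cv2.imwrite('pics/s7.png',cv2.resize(c['img'][110:210,190:323],(798,600))[:,:,::-1])
E
```

```text
20.8 gp [ 0.50214375 -0.08300426  0.19497403] yaw -11.610922065207266 open 0.03069265637601756 29.999716579914093 [-0.42417974 -0.36929403 -1.31435361] tilt [ 1.79359627e-04 -1.50945349e-04 -9.99999973e-01]
move cm [ 0.20874042 -0.18052872  2.49734257]
```

View pics/s7.png

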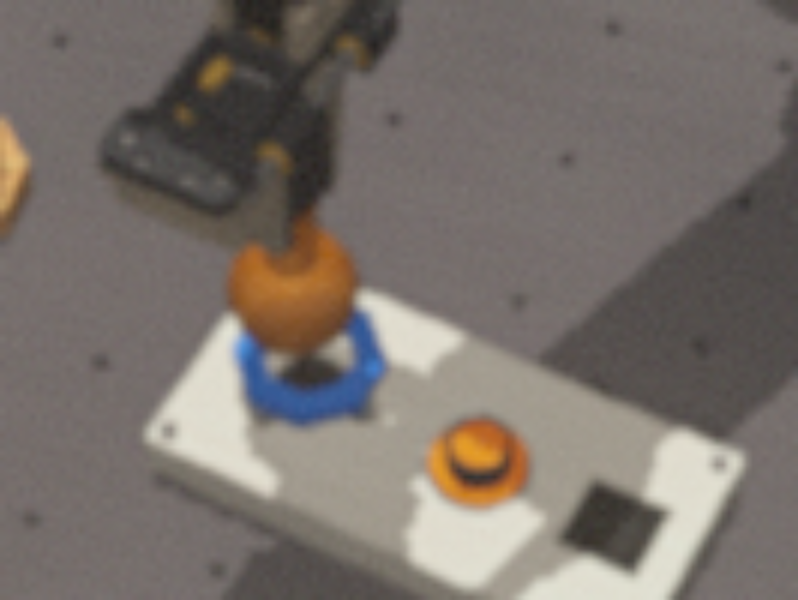

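Bulb (col ≈238, row ≈157) hangs a bit left (−y) of the ring (col ≈241). I compute the relative offset.

```bash
python3 - <<'E'
from h import *
c=optics.read_camera("scene")
m=seg(c,(5,120,60),(22,255,255),(157,238),16,0); k,l,s,ce=cv2.connectedComponentsWithStats(m); i=1+np.argmax(s[1:,4])
q=np.argwhere(l==i); low=q[q[:,0]>155][:,::-1].astype(np.float32)
print(s[i],cv2.minEnclosingCircle(q[q[:,0]>147][:,::-1].astype(np.float32)))
u,r=cv2.minEnclosingCircle(q[q[:,0]>147][:,::-1].astype(np.float32))
print('bulb',onz(c,u[::-1],.1156))
m=seg(c,(95,100,50),(125,255,255),(170,241),22,0);q=np.argwhere(m);print('ring px',q.min(0),q.max(0))
print(proj(c,[[.502,-.0774,.062],[.5021,-.083,.1156],[.5008,-.0806,.062]]))
E
```

```text
[228 145  21  24 317] ((238.3881072998047, 157.50698852539062), 10.616195678710938)
bulb [ 0.50028696 -0.08416371  0.1156    ]
ring px [163 230] [179 253]
[[169.03269813 241.21657431]
 [158.09702196 238.57299846]
 [168.45437306 240.32151548]]
```

carry_out([
  [0,0,0,0.45,-0.2,1,2.5],
  [0,0,0,0,0,1,2.5],
  [0,0,0,0,0,0.6,2.5],
  [0,0,0,0,0,0,2.5],
  [0,0,0,0,0,0,2.5],
  [0,0,0,0,0,0,2.5],
])

```text
t: 21.5
tcp_pos: [0.5009, -0.0776, 0.3407]
orientation: [[0.201, 0.98, 0.001], [0.98, -0.201, -0.0], [-0.0, 0.001, -1.0]]
ft_force: [-0.2, -0.1, -0.7]
opening: 0.0307
grasp_force: 30.0
```

```bash
python3 w.py .5008 -.0806 .1644; python3 - <<'E'
from h import *
c=optics.read_camera("scene")
m=seg(c,(5,120,60),(22,255,255),(162,239),16,0); k,l,s,ce=cv2.connectedComponentsWithStats(m); i=1+np.argmax(s[1:,4]);print(s[i])
m=seg(c,(95,100,50),(125,255,255),(170,241),22,0);q=np.argwhere(m);print('ring px',q.min(0),q.max(0))
E
```

```text
21.5 gp [ 0.50101739 -0.07768689  0.16926804] yaw -11.57059312764458 open 0.03073115896404926 29.999680817127228 [-0.23278738 -0.13508593 -0.7189276 ] tilt [ 7.2588328e-04 -2.6894453e-04 -9.9999970e-01]
move cm [-0.28969397  0.0367602   0.48686613]
[232 152  19  22 295]
ring px [167 230] [179 253]
```

carry_out([
  [0,0,0,0,0,0.3,2.5],
  [0,0,0,0,0,0.3,2.5],
  [0,0,0,0,0,0.2,2.5],
  [0,0,0,0,0,0,2.5],
  [0,0,0,0,0,0,2.5],
  [0,0,0,0,0,0,2.5],
], newtons=40)

```text
t: 22.15
tcp_pos: [0.5008, -0.0776, 0.3327]
orientation: [[0.2, 0.98, 0.001], [0.98, -0.2, -0.0], [-0.0, 0.001, -1.0]]
ft_force: [-0.4, 0.2, 2.3]
opening: 0.0306
grasp_force: 40.0
```

```bash
python3 w.py .5008 -.0806 .1484;python3 -c "
from h import *;print(ctrl.sense()['torque'])"
```

```text
22.15 gp [ 0.50094693 -0.07765289  0.16126009] yaw -11.565237951102677 open 0.030641210051498845 40.00062167644501 [-0.42910884  0.21456645  2.32839144] tilt [ 5.91685174e-04 -3.01308089e-04 -9.99999780e-01]
move cm [-0.29144668  0.04386651  1.28608875]
[-0.13413184  0.10460345 -0.04264332]
```

carry_out([
  [0,0,0,0,0,0.3,2.5],
  [0,0,0,0,0,0.3,2.5],
  [0,0,0,0,0,0.3,2.5],
  [0,0,0,0,0,0.3,2.5],
  [0,0,0,0,0,0,2.5],
  [0,0,0,0,0,0,2.5],
  [0,0,0,0,0,0,2.5],
], newtons=50)

```text
t: 22.85
tcp_pos: [0.501, -0.0777, 0.3213]
orientation: [[0.2, 0.98, 0.001], [0.98, -0.2, -0.001], [-0.0, 0.001, -1.0]]
ft_force: [-2.8, -0.1, 8.9]
opening: 0.0308
grasp_force: 50.0
```

```bash
python3 w.py .5008 -.0806 .1484
```

```text
22.85 gp [ 0.50116903 -0.07782743  0.14985661] yaw -11.562257388232025 open 0.030795896197947495 50.003002882003784 [-2.81330846 -0.09799422  8.90795003] tilt [ 9.35389932e-04 -6.61355227e-04 -9.99999344e-01]
move cm [-0.27896023  0.01926422  0.14581004]
```

carry_out([
  [0,0,0,0,-0.04,0.15,2.5],
  [0,0,0,0,0,0.15,2.5],
  [0,0,0,0,0,0.1,2.5],
  [0,0,0,0,0,0,2.5],
  [0,0,0,0,0,0,2.5],
  [0,0,0,0,0,0,2.5],
  [0,0,0,0,0,0,2.5],
])

```text
t: 23.55
tcp_pos: [0.5011, -0.0779, 0.3191]
orientation: [[0.2, 0.98, 0.002], [0.98, -0.2, -0.002], [-0.001, 0.003, -1.0]]
ft_force: [-5.5, 0.4, 18.1]
opening: 0.031
grasp_force: 50.0
```

```bash
python3 w.py .5008 -.0806 .1484
```

```text
23.55 gp [ 0.50148128 -0.07815888  0.14771423] yaw -11.554503944455952 open 0.031048241907428872 50.00624656677246 [-5.52555123  0.40536469 18.09980416] tilt [ 0.00245811 -0.00170344 -0.99999553]
move cm [-0.25289181 -0.01766264 -0.06832792]
```

carry_out([
  [0,0,0,0,-0.04,0.03,2.5],
  [0,0,0,0,0,0,2.5],
  [0,0,0,0,0,0,2.5],
  [0,0,0,0,0,0,2.5],
  [0,0,0,0,0,0,2.5],
  [0,0,0,0,0,0,2.5],
])

```text
t: 24.15
tcp_pos: [0.5008, -0.0778, 0.3191]
orientation: [[0.2, 0.98, 0.003], [0.98, -0.2, -0.002], [-0.001, 0.003, -1.0]]
ft_force: [-4.5, 1.0, 19.3]
opening: 0.0307
grasp_force: 50.0
```

```bash
python3 w.py .5008 -.0806 .1484; python3 - <<'E'
from h import *
c=optics.read_camera("scene")
m=seg(c,(5,120,60),(22,255,255),(162,241),14,0); k,l,s,ce=cv2.connectedComponentsWithStats(m); i=1+np.argmax(s[1:,4]);print(s[i])
m=seg(c,(95,100,50),(125,255,255),(172,241),22,0);q=np.argwhere(m);print('ring px',q.min(0),q.max(0))
cv2.imwrite('pics/s8.png',cv2.resize(c['img'][110:210,190:323],(798,600))[:,:,::-1])
E
```

```text
24.15 gp [ 0.50136643 -0.07814258  0.14766865] yaw -11.554114302709467 open 0.030691132618035098 50.00633239746094 [-4.48812181  1.01872061 19.26961897] tilt [ 0.00313362 -0.0018911  -0.9999933 ]
move cm [-0.25219673 -0.00602235 -0.07284689]
[232 155  19  22 271]
ring px [169 230] [182 253]
```

View pics/s8.png

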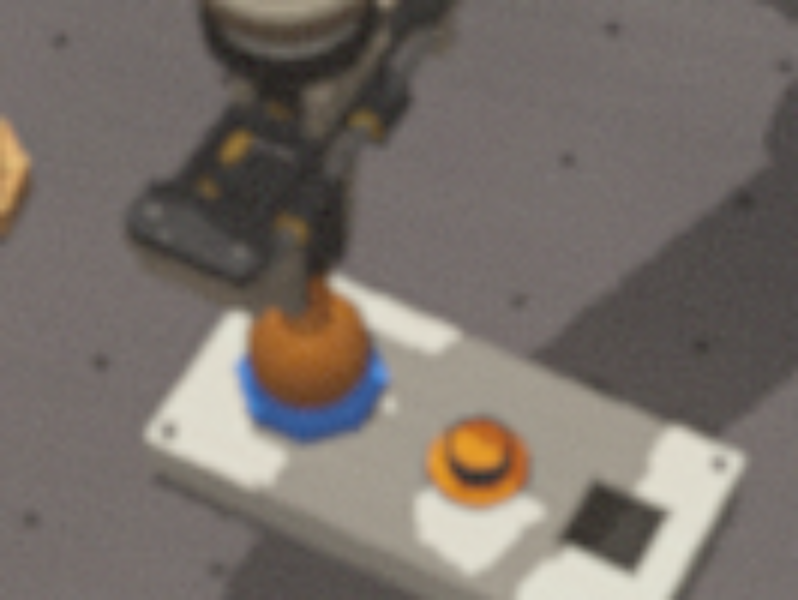

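The bulb sits central in the lowered ring and the filter is home. The push is 19 N, more than the spring's 12 N, so the ring is at its stop.

```bash
python3 -c "
from plant import finish_job;print(finish_job())"
```

```text
the job is handed in; nothing more can be done
None
```

I handed the job in at about 24 s: the filter is home in the round port and released, and the amber flask is held pressed in the sprung ring at its stop (about 19 N); no verdict was returned.

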